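Function test of the conveyor's emergency stop

TASK

Test the bench conveyor's emergency stop before class: press the red mushroom button fully in until it latches, then push its grip bar round clockwise until the latch lets go, so that the button comes right out again and the bar turns back. Then press the blue reset button on the grey two-button station all the way in and let it come back, and leave the green one alone. Do it all by pushing with the fingertips, best with the fingers closed: never take the red button or its bar between the fingers, and leave every other thing on the bench where it stands.

Things in the scene. Friction and masses are not known exactly. Their poses are not given: they have to be found in the camera images.
- stop_box: Emergency-stop box screwed to the bench: grey housing with yellow top, 85 x 85 x 62 mm high; origin at the centre of its underside. On its vertical axis the red mushroom button: round cap 54 mm in diameter, underside 77 mm, top 89.5 mm above the bench when out, and across it a straight red grip bar 52 mm long, 11 mm wide, top at 105 mm when out. Untwisted, the bar lies along the box's x axis.
- stop_top (a point): Point in the middle of the top face of the red grip bar, on the button's axis. It moves down and turns with the button; its x axis runs along the bar, its z axis points up. The bar stands 15.5 mm above the middle of the cap and 19 mm above the cap at 20 mm from the axis.
- stop_press (a joint): How far the red button is pushed in, in m: 0 out, about 0.008 latched, 0.010 hard stop. Spring-loaded outwards (3 N out, 5 N in); pushing it past about 0.008 takes up to 8 N and then it stays latched near 0.008. Pressed less it springs back.
- stop_twist (a joint): Turn of the red button and its bar, rad: 0 at rest, growing clockwise seen from above, stop at 0.95. A light spring (0.01 to 0.04 N m) turns it back. Latched, turning it past about 0.45 rad frees it and it springs out by 8 mm (up against any finger over the cap; it comes right out when the finger leaves).
- panel: Grey two-button station screwed to the bench, 75 x 135 x 50 mm high, aluminium top plate. Origin at the centre of its underside. Blue reset button at +34 mm along its y axis, green start button at -34 mm.
- reset_btn_top (a point): Middle of the top face of the blue reset button (28 mm in diameter, 72 mm above the bench), moves down with it.
- reset_btn (a joint): How far the blue button is pushed in, in m: 0 out, 0.006 fully in, which takes 4 N. It springs back.
- start_btn (a joint): How far the green start button is pushed in, in m (0 out, 0.006 in, 4 N). Must not be pressed.
- robot_kit: Loose white and black toy-size humanoid robot standing, 265 mm tall, 200 mm wide, 100 mm deep; origin under its middle.
- bottle: Loose closed drink bottle with green cap, 62 mm diameter, 200 mm tall; origin at the centre of its underside.
- phone: Loose black phone lying flat, 150 x 73 x 9 mm; origin under its middle.
- mouse: Loose white computer mouse, 100 x 58 x 32 mm; origin under its middle.
- screwdriver: Loose screwdriver lying on the bench, about 200 mm long, 30 mm thick; along its x axis.
- servo: Loose small black servo motor with white horn, 55 x 20 x 44 mm high; origin under its middle.
There are look-alikes about, which are no part of the job. What is shaped like the stop_box but purple is not meant.

How it is judged:
By the outcome, as a careful person would: the job done as asked, in the order asked, and still so for the second after the job is handed in, with the robot touching nothing.
It also fails if it takes over 64 s, if anything falls off the work surface, if the arm or the gripper's body presses on something with over 40 N, if the wrist force passes 120 N, or if a joint passes its speed limit or range.

ROBOT

A 6-joint arm with a two-finger parallel gripper is mounted at the origin on the work surface. World frame = base frame: x ahead of the robot, y to its left, z up, the work surface at z = 0. Lengths are in m, angles in rad, forces in N, time in s.
With the tool pointing down it reaches from about 0.25 to 0.8 m from the base axis. Payload 8.5 kg.
Tool frame: the origin (TCP) lies at the very end of the fingers, on their centre line; the grasp point (between the pads) lies 19 mm behind it; z points along the fingers, y is the line along which they close (so a half turn about z gives the same grasp; the last joint's range is limited). The gripper opens to 85 mm and grips with 20 to 120 N. Pads are 22 mm wide; open, the fingers measure 114 mm over their backs; the gripper's body (76 mm by 85 mm) begins 54 mm behind the grasp point. The pads swing forward as they close: fully open they stand 13 mm farther back than shut.
Start: joints at [-1.165, 0.238, -0.013, 1.319, 0, 1.571], TCP at [0.207, -0.482, 0.231] pointing down, gripper open.
Joint ranges: [-2.66, 2.66], [-1.03, 1.9], [-1.14, 1.46], [-1.82, 2.27], [-1.45, 1.34], [-3.14, 3.14]. Speed limits (rad/s): [2.22, 2.22, 2.79, 3.14, 3.14, 3.14].

INTERFACE

Orientations are given as a unit quaternion [w, x, y, z].
In Python, from rig import robot gives the robot as it stands.
- The arm moves only by the tool step_arm, never from a script. Its argument "commands" is a list of rows, each a list of 3 entries, a list of its own where there are three numbers: the shift along the world's x, y, z in cm, then the turn, a rotation vector about the world's x, y, z in rad, then the finger opening in cm, from 0 to 8.54. A call has 1 to 8 rows; each row is the pose to reach, as a shift and turn from the pose commanded when the call began; what a row does not reach only later rows make up. A row lasts 1/12 s, in which the tool goes at most 41.7 mm and 7.16 degrees, less where a joint would pass 70% of its speed; a pose out of reach is approached as far as the arm can. A call with a gripper value outside its range is refused whole. The fingers move at their own pace and stop on an object; "newtons" is the grip in N (left out, the last holds). Time passes only in rows, so rows that repeat a pose let the fingers close. It gives the time, the measured TCP pose, the force, the opening and the grip force at its end, in the units of the state.
- robot.get_state(): the state, without advancing time (a new reading comes with each control period).
- robot.get_image(name): name is "side" or "top" or "wrist"; returns a dict with "frame" (384x512x3 uint8, blue, green, red), "fx", "fy", "cx", "cy" (pixels), "k1" (the pictures are not rectified: a ray, as slopes to the right and down, at radius r is drawn at 1 + k1 r^2 times it, then the intrinsics apply), "origin" and "rotation" of the camera in the world. Camera axes: x right, y down, z forward; pixel columns grow to the right and rows downward; lengths in m; the calibration is good to about 2 mm. A picture is of the moment at which its call begins. There is no depth.
- robot.close_job(): hands the job in; it is judged then, once.
The state is a dict: "clock": time; "qpos": joint angles; "dq": joint speeds; "effort": joint torques, N m; "position": TCP position; "eef_rot": TCP orientation; "contact_force": force on the tool from outside, world axes, zero at the start; "ft_torque": the same for the moment, N m; "gripper_width": opening from 0.0 (shut) to 1.0 (fully open); "grasp_force": force on a finger pad.
Only numpy, scipy, OpenCV 4.12 (cv2) and the standard library are available. Lean on these libraries where they do the work, as an engineer would, in place of code of your own. Each camera call takes 0.05 s, during which the arm holds its last target. There are 200 camera calls.

## Working session

There is one attempt and no reset: what is moved stays moved. The work goes in short steps, Python scripts to look and compute and a tool call to move; the robot and the scene stay as the last step left them, time stands still between calls to the robot, and variables do not carry over. Pictures are saved under pics/ and viewed, at most 10 in all, crops included, and the job is handed in when it is done.

Besides the shell and the picture viewer there is one more tool, called after "Request:" by a JSON object that holds its "op" and its "data", one argument or row to a line. step_arm: Moves the arm, as the interface text tells. Its arguments: {"type":"object","properties":{"commands":{"type":"array"},"newtons":{"type":"number"}},"required":["commands"]}

```bash
mkdir -p pics
cat > h.py <<'E'
import numpy as np, cv2
from rig import robot
def snap(n,fn=None):
    d=robot.get_image(n)
    if fn: cv2.imwrite('pics/'+fn,d['frame'])
    return d
def ray(d,u,v):
    x=np.array([(u-d['cx'])/d['fx'],(v-d['cy'])/d['fy']]); s=x.copy()
    for _ in range(20): s=x/(1+d['k1']*(s@s))
    r=np.array(d['rotation'])@np.array([s[0],s[1],1]); return np.array(d['origin']),r
def plane(d,u,v,z):
    o,r=ray(d,u,v); return o+r*(z-o[2])/r[2]
def mask(d,hs):
    h=cv2.cvtColor(d['frame'],cv2.COLOR_BGR2HSV); m=0
    for lo,hi in hs: m=m|cv2.inRange(h,np.array(lo),np.array(hi))
    return m
def blobs(m,amin=40):
    n,_,st,c=cv2.connectedComponentsWithStats(m)
    return [(c[i].round(1).tolist(),st[i].tolist()) for i in range(1,n) if st[i,4]>=amin]
RED=[((0,130,60),(8,255,255)),((172,130,60),(180,255,255))]
BLUE=[((100,120,50),(125,255,255))]
E
python3 - <<'E'
from h import *
t=snap('top','t1.png'); s=snap('side','s1.png')
cv2.imwrite('pics/a.png',cv2.resize(np.hstack([t['frame'],s['frame']]),(800,300)))
for d in (t,s):
  print(np.round(d['origin'],3))
  for nm,m in (('R',RED),('B',BLUE)):
    for c,st in blobs(mask(d,m)): print(nm,c,st,plane(d,*c,.09 if nm=='R' else .072).round(3))
print(robot.get_state())
E
```

```text
[ 0.457 -0.009  1.143]Traceback (most recent call last):
  File "<stdin>", line 7, in <module>
  File "h.py", line 12, in plane
    o,r=ray(d,u,v); return o+r*(z-o[2])/r[2]
        ~~~^^^^^^^
  File "h.py", line 10, in ray
    r=np.array(d['rotation'])@np.array([s[0],s[1],1]); return np.array(d['origin']),r
      ~~~~~~~~~~~~~~~~~~~~~~~^~~~~~~~~~~~~~~~~~~~~~~~
ValueError: matmul: Input operand 1 has a mismatch in its core dimension 0, with gufunc signature (n?,k),(k,m?)->(n?,m?) (size 3 is different from 4)
```

View pics/t1.png

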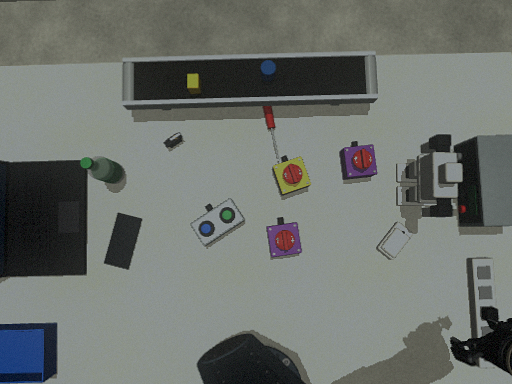

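View pics/s1.png

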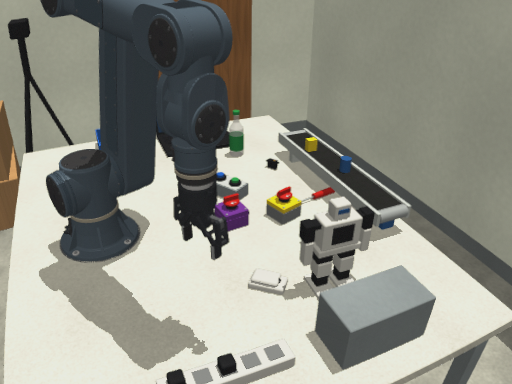

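The top view shows the yellow stop box with its red button at about (292,175). The panel's blue button is at (207,229) and the green one at (227,214). Two purple decoys are at (285,240) and (361,160). The side view agrees, and the screwdriver lies just behind the yellow box.

```bash
sed -i "s/r=np.array(d\['rotation'\])@/r=rotm(d['rotation'])@/" h.py
cat >> h.py <<'E'
from scipy.spatial.transform import Rotation as Rn
def rotm(q):
    q=np.array(q)
    return q if q.shape==(3,3) else Rn.from_quat(q[[1,2,3,0]]).as_matrix()
YEL=[((20,100,60),(35,255,255))]
E
python3 - <<'E'
from h import *
t=snap('top'); s=snap('side')
for d in (t,s):
  print(np.round(d['origin'],3),d['rotation'])
  for nm,m,z in (('R',RED,.09),('B',BLUE,.072),('Y',YEL,.062)):
    for c,st in blobs(mask(d,m)): print(nm,c,st,plane(d,*c,z).round(3))
m=mask(t,YEL)|mask(t,RED); m[:130]=0; m[200:]=0; m[:,:265]=0; m[:,320:]=0
p=np.argwhere(m)[:,::-1].astype(np.float32)
b=cv2.boxPoints(cv2.minAreaRect(p)); print(np.array([plane(t,*x,.062) for x in b]).round(4).tolist())
print(robot.get_state())
x0,y0=180,130
cv2.imwrite('pics/c1.png',cv2.resize(t['frame'][130:280,180:330],(750,600) if 0 else (600,600),interpolation=cv2.INTER_CUBIC))
E
```

```text
[ 0.457 -0.009  1.143] [ 0.0298548  -0.69640539  0.71636162 -0.030891  ]
R [268.8, 116.3] [264, 106, 11, 22, 161] [ 0.756 -0.05   0.09 ]
R [366.0, 158.1] [362, 149, 10, 19, 129] [ 0.633 -0.311  0.09 ]
R [357.7, 159.6] [353, 150, 11, 19, 106] [ 0.63  -0.288  0.09 ]
R [292.2, 173.5] [283, 164, 19, 20, 246] [ 0.597 -0.109  0.09 ]
R [284.6, 239.6] [275, 230, 20, 20, 269] [ 0.42  -0.082  0.09 ]
B [267.8, 67.1] [261, 60, 15, 15, 181] [ 0.903 -0.053  0.072]
B [205.5, 228.1] [201, 224, 10, 10, 75] [0.457 0.13  0.072]
B [21.6, 351.1] [0, 324, 45, 59, 2197] [0.143 0.627 0.072]
Y [192.5, 80.5] [187, 73, 12, 16, 188] [0.874 0.162 0.062]
Y [290.8, 175.5] [273, 157, 38, 37, 578] [ 0.595 -0.107  0.062]
[ 0.025 -1.184  0.805] [-0.48727866  0.84844712 -0.17465222  0.11042457]
R [284.3, 193.5] [277, 187, 15, 13, 135] [ 0.593 -0.118  0.09 ]
R [322.9, 192.6] [313, 187, 22, 12, 126] [ 0.715 -0.161  0.09 ]
R [231.3, 199.7] [224, 193, 15, 14, 162] [ 0.418 -0.089  0.09 ]
B [98.5, 137.9] [96, 129, 5, 21, 69] [0.065 0.644 0.072]
B [345.0, 163.9] [339, 156, 13, 17, 171] [0.926 0.02  0.072]
B [386.4, 224.5] [37
[... 293 characters left out ...]
array([-1.16501739e+00,  2.38530670e-01, -1.39541220e-02,  1.31919451e+00,
        2.26441234e-05,  1.57076911e+00]), 'dq': array([ 6.56084826e-04, -2.03045578e-03,  2.49504629e-03,  4.05966546e-05,
        6.77685358e-05,  1.00729020e-03]), 'effort': array([-5.08177272e-04, -5.38604271e+01,  3.46360695e+01,  1.39231078e-02,
       -7.35082813e-05,  2.88544970e-05]), 'position': array([ 0.20713699, -0.48212024,  0.2309257 ]), 'eef_rot': array([-4.34714345e-04,  9.79485602e-01,  2.01513672e-01, -7.78641482e-05]), 'contact_force': array([ 0.0793401 , -0.34925885, -0.3126094 ]), 'ft_torque': array([-0.03626587,  0.0131555 , -0.05146963]), 'grasp_force': 0.0, 'gripper_width': 0.9995122439572159}
```

View pics/c1.png

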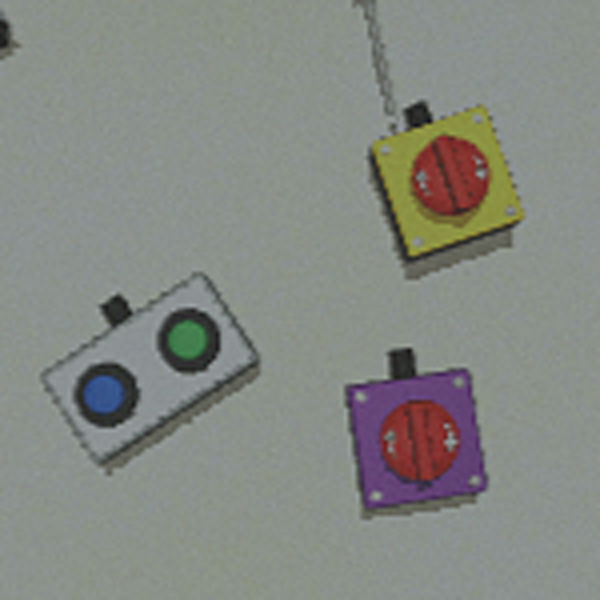

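In the crop, the yellow box's bar runs from about (437,140) to (463,210), parallel to the box side. That gives an axis at about (0.597, -0.109) and a bar heading of about +17° in the world. I'll close the fingers and move above it.

Request:
{"op": "step_arm", "data": {
  "commands": [
    [[4, 4, 1], [0, 0, -0.05], 0],
    [[8, 8, 1], [0, 0, -0.1], 0],
    [[12, 11, 1], [0, 0, -0.1], 0],
    [[15, 14, 1], [0, 0, -0.1], 0],
    [[18, 17, 1], [0, 0, -0.1], 0],
    [[21, 20, 1], [0, 0, -0.1], 0],
    [[24, 23, 0], [0, 0, -0.1], 0],
    [[26, 25, -1], [0, 0, -0.1], 0]
  ]
}}

```text
clock: 0.87
position: [0.448, -0.2515, 0.2282]
eef_rot: [0.001, 0.988, 0.152, 0.001]
contact_force: [1.4, -0.5, -0.2]
gripper_width: -0.002
grasp_force: 0.0
```

Request:
{"op": "step_arm", "data": {
  "commands": [
    [[3, 3, 0], [0, 0, 0], 0],
    [[6, 6, 0], [0, 0, 0], 0],
    [[9, 9, 0], [0, 0, 0], 0],
    [[12, 11.5, 0], [0, 0, 0], 0],
    [[13, 12.3, 0], [0, 0, 0], 0],
    [[13, 12.3, 0], [0, 0, 0], 0],
    [[13, 12.3, 0], [0, 0, 0], 0]
  ]
}}

```text
clock: 1.45
position: [0.5763, -0.1296, 0.2269]
eef_rot: [-0.0, 0.988, 0.153, -0.001]
contact_force: [-1.9, -0.5, 0.6]
gripper_width: 0.001
grasp_force: 0.0
```

Run:
```python
from h import *
w=snap('wrist','w1.png'); s=robot.get_state()
print(s['clock'],s['position'],s['eef_rot'],s['gripper_width'],s['contact_force'],w['origin'])
for nm,m,z in (('R',RED,.09),('Y',YEL,.062)):
    for c,st in blobs(mask(w,m),150): print(nm,c,st,plane(w,*c,z).round(4))
m=mask(w,YEL)|mask(w,RED)
n,l,st,c=cv2.connectedComponentsWithStats(m); i=1+st[1:,4].argmax()
b=cv2.boxPoints(cv2.minAreaRect(np.argwhere(l==i)[:,::-1].astype(np.float32))); print(b.round(0).tolist(),np.array([plane(w,*x,.062) for x in b]).round(4).tolist())
```

```text
1.5 [ 0.57569717 -0.13036261  0.22719467] [-8.35661114e-05  9.88311573e-01  1.52446134e-01 -6.35177188e-04] 0.0038560377612367235 [-0.09689846 -0.5659759  -0.6065327 ] [ 0.65778002 -0.10393803  0.36989614]
R [241.8, 151.2] [212, 121, 60, 66, 2631] [ 0.5995 -0.1094  0.09  ]
R [454.7, 179.9] [427, 152, 57, 63, 1918] [ 0.6332 -0.2967  0.09  ]
R [163.1, 298.0] [142, 284, 50, 34, 798] [ 0.4349 -0.0771  0.09  ]
Y [243.5, 138.7] [196, 98, 94, 93, 5087] [ 0.6052 -0.1081  0.062 ]
[[196.0, 98.0], [289.0, 98.0], [289.0, 190.0], [196.0, 190.0]] [[0.6272, -0.0575, 0.062], [0.6519, -0.1358, 0.062], [0.5713, -0.1639, 0.062], [0.5443, -0.079, 0.062]]
```

View pics/w1.png

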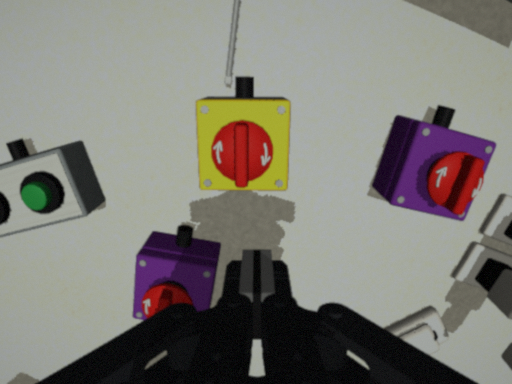

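The wrist view shows the yellow box at (243,144) with its bar vertical in the picture, so it's parallel to the tool's x axis. The purple boxes are well clear. The axis refines to (0.598, -0.109). I'll check that the arm has settled.

Request:
{"op": "step_arm", "data": {
  "commands": [
    [[0, 0, -2], [0, 0, 0], 0],
    [[0, 0, -4], [0, 0, 0], 0],
    [[0, 0, -6], [0, 0, 0], 0],
    [[0, 0, -6], [0, 0, 0], 0],
    [[0, 0, -6], [0, 0, 0], 0],
    [[0, 0, -6], [0, 0, 0], 0]
  ]
}}

```text
clock: 2.0
position: [0.5762, -0.131, 0.1689]
eef_rot: [0.0, 0.988, 0.152, 0.001]
contact_force: [-0.6, -0.8, -0.1]
gripper_width: 0.001
grasp_force: 0.0
```

Request:
{"op": "step_arm", "data": {
  "commands": [
    [[1.1, 1.1, -2], [0, 0, 0], 0],
    [[2.2, 2.2, -4], [0, 0, 0], 0],
    [[2.2, 2.2, -5.4], [0, 0, 0], 0],
    [[2.2, 2.2, -5.4], [0, 0, 0], 0],
    [[2.2, 2.2, -5.4], [0, 0, 0], 0]
  ]
}}

```text
clock: 2.42
position: [0.5984, -0.1083, 0.1144]
eef_rot: [0.0, 0.988, 0.152, 0.0]
contact_force: [0.5, -1.4, 0.7]
gripper_width: -0.003
grasp_force: 0.0
```

Request:
{"op": "step_arm", "data": {
  "commands": [
    [[0, 0, -0.5], [0, 0, 0], 0],
    [[0, 0, -1.0], [0, 0, 0], 0],
    [[0, 0, -1.4], [0, 0, 0], 0],
    [[0, 0, -1.7], [0, 0, 0], 0],
    [[0, 0, -1.9], [0, 0, 0], 0],
    [[0, 0, -1.9], [0, 0, 0], 0],
    [[0, 0, -1.9], [0, 0, 0], 0]
  ]
}}

```text
clock: 3.0
position: [0.5991, -0.1086, 0.0953]
eef_rot: [0.0, 0.988, 0.152, 0.001]
contact_force: [2.8, -2.4, 4.2]
gripper_width: -0.001
grasp_force: 2.1
```

Request:
{"op": "step_arm", "data": {
  "commands": [
    [[0, 0, -0.1], [0, 0, 0], 0],
    [[0, 0, -0.1], [0, 0, 0], 0],
    [[0, 0, -0.1], [0, 0, 0], 0]
  ]
}}

```text
clock: 3.25
position: [0.5992, -0.1085, 0.095]
eef_rot: [0.001, 0.988, 0.152, 0.001]
contact_force: [0.6, -2.1, 11.2]
gripper_width: 0.001
grasp_force: 5.5
```

Request:
{"op": "step_arm", "data": {
  "commands": [
    [[0, 0, 1], [0, 0, 0], 0],
    [[0, 0, 2.5], [0, 0, 0], 0],
    [[0.2, 1.5, 3], [0, 0, 0], 0],
    [[0.5, 3.5, 3], [0, 0, 0], 0],
    [[1.3, 3.7, 3], [0, 0, 0], 0],
    [[1.3, 3.7, 3], [0, 0, 0], 0],
    [[1.3, 3.7, 3], [0, 0, 0], 0]
  ]
}}

```text
clock: 3.83
position: [0.6113, -0.0705, 0.1231]
eef_rot: [-0.0, 0.988, 0.153, -0.0]
contact_force: [-0.0, -0.4, -0.0]
gripper_width: -0.0
grasp_force: 0.0
```

Run:
```python
from h import *
w=snap('wrist','w2.png'); s=snap('side'); st=robot.get_state(); print(st['clock'],st['position'],st['contact_force'])
for c,t in blobs(mask(s,RED)): print(c,t)
a=cv2.resize(s['frame'][160:240,230:330],(500,400),interpolation=cv2.INTER_CUBIC)
b=cv2.resize(w['frame'],(300,225)); o=np.zeros((400,800,3),np.uint8); o[:,:500]=a; o[:225,500:]=b
cv2.imwrite('pics/v2.png',o)
```

```text
3.9333 [ 0.61090574 -0.07123781  0.12309022] [ 0.19776985 -0.6155983   0.48030499]
[322.9, 192.6] [313, 187, 22, 12, 126]
[284.3, 195.5] [277, 189, 15, 13, 128]
[231.2, 200.0] [223, 193, 16, 14, 158]
```

View pics/v2.png

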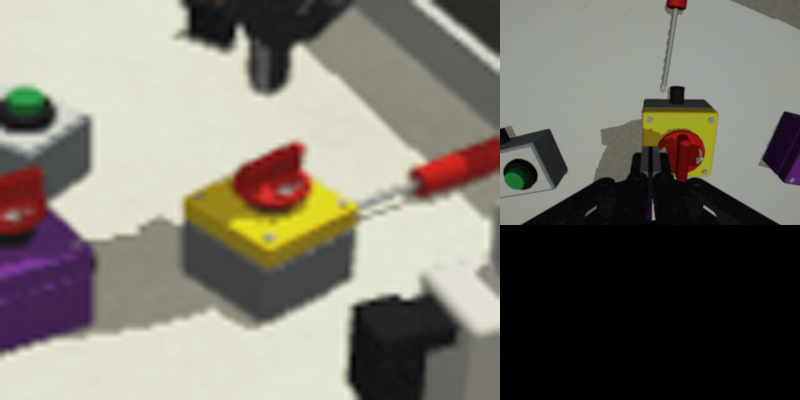

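The side picture shows the cap sunk onto the box, its centroid 2 px lower at (284,195), so it's latched. The fingertip is to the left of the bar's far end. I'll lower it and push clockwise.

Request:
{"op": "step_arm", "data": {
  "commands": [
    [[0, 0, -1.5], [0, 0, 0], 0],
    [[0, 0, -3], [0, 0, 0], 0],
    [[0, 0, -3.5], [0, 0, 0], 0],
    [[0, 0, -3.5], [0, 0, 0], 0],
    [[0, 0, -3.5], [0, 0, 0], 0]
  ]
}}

```text
clock: 4.35
position: [0.6111, -0.0714, 0.0886]
eef_rot: [-0.0, 0.988, 0.152, -0.0]
contact_force: [0.3, -0.0, 0.9]
gripper_width: -0.004
grasp_force: 0.0
```

Request:
{"op": "step_arm", "data": {
  "commands": [
    [[0.15, -0.5, 0], [0, 0, 0], 0],
    [[0.3, -1, 0], [0, 0, 0], 0],
    [[0.4, -1.3, 0], [0, 0, 0], 0],
    [[0.5, -1.6, 0], [0, 0, 0], 0],
    [[0.6, -1.9, 0], [0, 0, 0], 0],
    [[0.6, -1.9, 0], [0, 0, 0], 0],
    [[0.6, -1.9, 0], [0, 0, 0], 0]
  ]
}}

```text
clock: 4.93
position: [0.6176, -0.0903, 0.0887]
eef_rot: [0.0, 0.988, 0.152, 0.0]
contact_force: [0.5, 1.1, 0.1]
gripper_width: 0.004
grasp_force: 0.6
```

Run:
```python
from h import *
w=snap('wrist'); s=snap('side'); st=robot.get_state(); print(st['clock'],st['position'],st['contact_force'],st['ft_torque'])
for c,t in blobs(mask(s,RED)): print(c,t)
a=cv2.resize(s['frame'][160:240,230:330],(375,300),interpolation=cv2.INTER_CUBIC)
b=cv2.resize(w['frame'],(400,300)); cv2.imwrite('pics/v3.png',np.hstack([a,b]))
```

```text
5.0333 [ 0.61731693 -0.0900752   0.08858825] [0.6985801  0.8370808  0.49891554] [ 0.13504473 -0.16080455  0.01887237]
[322.9, 192.6] [313, 187, 22, 12, 126]
[284.0, 195.2] [277, 189, 14, 13, 128]
[231.2, 200.0] [223, 193, 16, 14, 158]
```

View pics/v3.png

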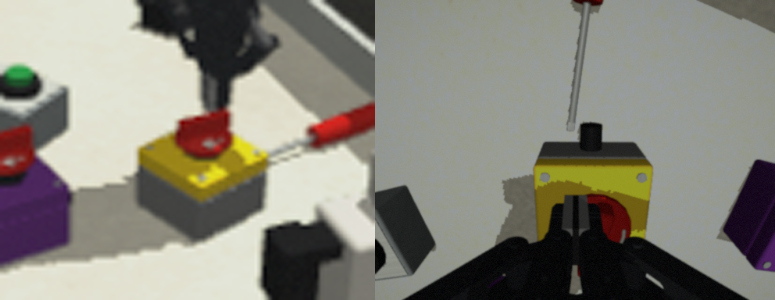

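The bar has begun to turn, and the cap at (284,195) is still down. I'll keep pushing.

Request:
{"op": "step_arm", "data": {
  "commands": [
    [[0.1, -0.3, 0], [0, 0, 0], 0],
    [[0.2, -0.6, 0], [0, 0, 0], 0],
    [[0.3, -0.9, 0], [0, 0, 0], 0],
    [[0.4, -1.2, 0], [0, 0, 0], 0],
    [[0.4, -1.2, 0], [0, 0, 0], 0],
    [[0.4, -1.2, 0], [0, 0, 0], 0]
  ]
}}

```text
clock: 5.53
position: [0.6215, -0.1024, 0.0886]
eef_rot: [0.0, 0.988, 0.152, 0.0]
contact_force: [-0.0, 1.6, 2.4]
gripper_width: -0.001
grasp_force: 1.7
```

Run:
```python
from h import *
w=snap('wrist'); s=snap('side'); st=robot.get_state(); print(st['clock'],st['position'],st['contact_force'],st['ft_torque'])
for c,t in blobs(mask(s,RED)): print(c,t)
a=cv2.resize(s['frame'][160:240,230:330],(375,300),interpolation=cv2.INTER_CUBIC)
b=cv2.resize(w['frame'],(400,300)); cv2.imwrite('pics/v4.png',np.hstack([a,b]))
```

```text
5.6333 [ 0.62151087 -0.10230816  0.08862418] [-0.07162272  0.15235789  2.7155263 ] [ 0.1415018  -0.14593072 -0.03672005]
[322.9, 192.6] [313, 187, 22, 12, 126]
[284.0, 193.2] [277, 188, 16, 12, 144]
[231.2, 200.0] [223, 193, 16, 14, 158]
```

View pics/v4.png

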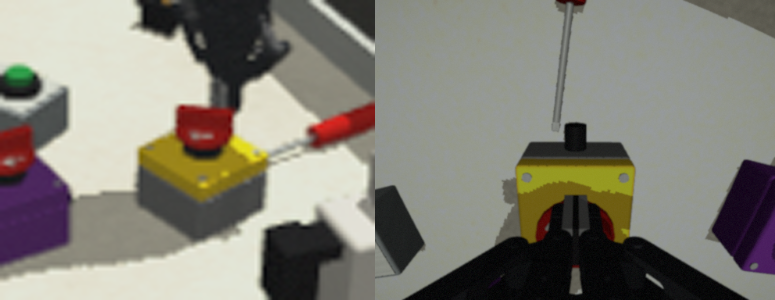

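The cap sprang up: its centroid is back at (284,193) and the black stem is visible. I'll back off sideways, lift, and head for the panel.

Request:
{"op": "step_arm", "data": {
  "commands": [
    [[-0.5, 1.6, 0], [0, 0, 0], 0],
    [[-0.95, 3.1, 0], [0, 0, 0], 0],
    [[-1, 3.2, 0.5], [0, 0, 0], 0],
    [[-1, 3.2, 3.5], [0, 0, 0], 0],
    [[-1, 3.2, 7], [0, 0, 0], 0],
    [[-2.5, 5.5, 9], [0, 0, 0], 0],
    [[-4.5, 8.2, 9.5], [0, 0, 0], 0],
    [[-6.5, 11, 9.5], [0, 0, 0], 0]
  ]
}}

```text
clock: 6.3
position: [0.5565, 0.0088, 0.1856]
eef_rot: [0.0, 0.988, 0.152, 0.002]
contact_force: [-0.0, 0.2, 0.3]
gripper_width: -0.002
grasp_force: 0.0
```

Request:
{"op": "step_arm", "data": {
  "commands": [
    [[-2, 2.5, 0], [0, 0, 0], 0],
    [[-4, 5, 0], [0, 0, 0], 0],
    [[-6, 7.5, 0], [0, 0, 0], 0],
    [[-8, 10, 0], [0, 0, 0], 0],
    [[-9.5, 12, 0], [0, 0, 0], 0],
    [[-9.5, 12, 0], [0, 0, 0], 0],
    [[-9.5, 12, 0], [0, 0, 0], 0]
  ]
}}

```text
clock: 6.88
position: [0.4603, 0.1291, 0.1839]
eef_rot: [0.0, 0.988, 0.154, 0.0]
contact_force: [0.4, 0.1, -0.5]
gripper_width: 0.005
grasp_force: 0.0
```

Run:
```python
from h import *
w=snap('wrist'); s=snap('side'); t=snap('top'); st=robot.get_state(); print(st['clock'],st['position'],st['contact_force'])
for d,nm in ((w,'w'),(s,'s'),(t,'t')):
  for c,q in blobs(mask(d,RED)): print(nm,'R',c,q)
  for c,q in blobs(mask(d,BLUE)): print(nm,'B',c,q,plane(d,*c,.072).round(4))
a=cv2.resize(s['frame'][160:240,230:330],(375,300),interpolation=cv2.INTER_CUBIC)
b=cv2.resize(w['frame'],(400,300)); cv2.imwrite('pics/v5.png',np.hstack([a,b]))
```

```text
7.0333 [0.46172611 0.12767734 0.18363504] [ 0.61323529 -0.44339106 -0.21346271]
w R [464.9, 305.4] [437, 278, 57, 64, 1720]
w B [253.3, 194.8] [236, 178, 35, 35, 951] [0.458  0.1309 0.072 ]
s R [284.3, 193.5] [277, 187, 15, 13, 134]
s R [322.9, 192.6] [313, 187, 22, 12, 126]
s R [231.3, 199.6] [224, 193, 15, 14, 160]
s B [182.6, 109.7] [154, 89, 57, 43, 1427] [0.5014 0.8494 0.072 ]
s B [115.8, 141.3] [101, 125, 32, 33, 831] [0.1332 0.5743 0.072 ]
s B [345.0, 163.9] [340, 156, 12, 17, 170] [0.9259 0.0205 0.072 ]
s B [386.4, 224.5] [379, 220, 15, 9, 75] [ 0.815  -0.3768  0.072 ]
t R [268.8, 116.3] [264, 106, 11, 22, 159]
t R [366.0, 158.0] [362, 149, 11, 19, 126]
t R [357.7, 159.6] [353, 150, 11, 19, 105]
t R [292.2, 173.5] [283, 164, 19, 20, 240]
t R [284.6, 239.5] [275, 230, 20, 20, 264]
t B [267.7, 67.1] [261, 60, 15, 15, 179] [ 0.9033 -0.0524  0.072 ]
t B [21.2, 353.3] [0, 324, 45, 59, 2480] [0.1377 0.6278 0.072 ]
```

View pics/v5.png

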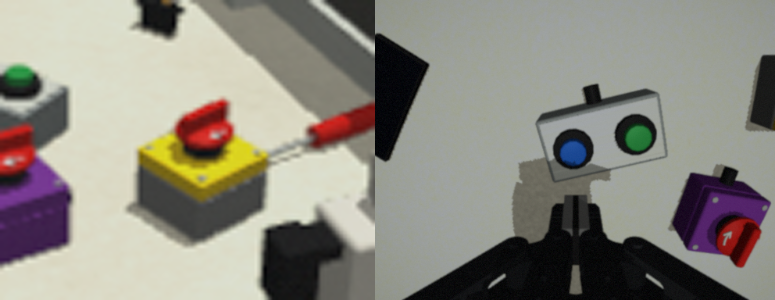

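The red button is back at its starting picture position (284.3,193.5), out with the bar turned back. Blue is at wrist pixel (253,195), which gives (0.458, 0.131). I'll press it now.

Request:
{"op": "step_arm", "data": {
  "commands": [
    [[-0.4, 0.3, -3], [0, 0, 0], 0],
    [[-0.4, 0.3, -6], [0, 0, 0], 0],
    [[-0.4, 0.3, -9], [0, 0, 0], 0],
    [[-0.4, 0.3, -10.5], [0, 0, 0], 0],
    [[-0.4, 0.3, -10.5], [0, 0, 0], 0],
    [[-0.4, 0.3, -10.5], [0, 0, 0], 0]
  ]
}}

```text
clock: 7.53
position: [0.4574, 0.1302, 0.0782]
eef_rot: [0.0, 0.988, 0.152, -0.001]
contact_force: [1.2, 0.3, -0.5]
gripper_width: 0.002
grasp_force: 0.0
```

Request:
{"op": "step_arm", "data": {
  "commands": [
    [[0, 0, -0.4], [0, 0, 0], 0],
    [[0, 0, -0.8], [0, 0, 0], 0],
    [[0, 0, -1.1], [0, 0, 0], 0],
    [[0, 0, -1.3], [0, 0, 0], 0],
    [[0, 0, -1.35], [0, 0, 0], 0],
    [[0, 0, -1.35], [0, 0, 0], 0]
  ]
}}

```text
clock: 8.03
position: [0.4587, 0.1311, 0.066]
eef_rot: [0.0, 0.988, 0.152, 0.001]
contact_force: [2.4, -1.9, 6.1]
gripper_width: 0.001
grasp_force: 2.8
```

Request:
{"op": "step_arm", "data": {
  "commands": [
    [[0, 0, -0.1], [0, 0, 0], 0],
    [[0, 0, -0.1], [0, 0, 0], 0],
    [[0, 0, -0.1], [0, 0, 0], 0]
  ]
}}

```text
clock: 8.28
position: [0.4587, 0.1311, 0.0658]
eef_rot: [0.0, 0.988, 0.152, 0.002]
contact_force: [-1.7, -2.9, 17.1]
gripper_width: 0.0
grasp_force: 8.3
```

Request:
{"op": "step_arm", "data": {
  "commands": [
    [[0, 0, 1], [0, 0, 0], 0],
    [[0, 0, 3], [0, 0, 0], 0],
    [[0, 0, 6], [0, 0, 0], 0],
    [[0, 0, 9], [0, 0, 0], 0],
    [[0, 0, 12], [0, 0, 0], 0],
    [[0, 0, 12], [0, 0, 0], 0],
    [[0, 0, 12], [0, 0, 0], 0]
  ]
}}

```text
clock: 8.87
position: [0.4582, 0.1313, 0.1856]
eef_rot: [-0.0, 0.988, 0.152, 0.002]
contact_force: [0.5, -0.8, -1.3]
gripper_width: 0.003
grasp_force: 0.0
```

Run:
```python
from h import *
w=snap('wrist'); s=snap('side'); st=robot.get_state(); print(st['clock'],st['position'],st['contact_force'])
for d,nm in ((w,'w'),(s,'s')):
  for c,q in blobs(mask(d,RED)): print(nm,'R',c,q)
for c,q in blobs(mask(w,BLUE)): print('B',c,q,plane(w,*c,.072).round(4))
```

```text
8.9667 [0.45684435 0.13087712 0.18342734] [-0.04048546  0.26216632 -0.28100269]
w R [467.5, 302.9] [440, 276, 57, 64, 1707]
s R [284.3, 193.5] [277, 187, 15, 13, 134]
s R [322.9, 192.6] [313, 187, 22, 12, 126]
s R [231.3, 199.6] [224, 193, 15, 14, 160]
B [256.8, 193.0] [240, 176, 35, 35, 952] [0.458  0.1308 0.072 ]
```

Blue reached its stop (17 N at z = 0.066) and came back to its earlier position and size in the picture. Nothing else has moved, so I'm handing the job in.

```bash
python3 -c "
from rig import robot; print(robot.close_job())"
```

```text
the job is handed in; nothing more can be done
None
```

The job is handed in: the red button was latched, twisted free and came back out, then the blue reset was pressed fully and came back. The green button and the other bench items were not touched.

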